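Grease the swivel hub of a postcard stand

ROBOT

A 6-joint arm with a two-finger parallel gripper is mounted at the origin on the work surface. World frame = base frame: x ahead of the robot, y to its left, z up, the work surface at z = 0. Lengths are in mm, angles in rad, forces in N, time in s.
With the tool pointing down it reaches from about 350 to 875 mm from the base axis. Payload 4.2 kg.
Tool frame: the origin (TCP) lies midway between the tips of the shut fingers; the grasp point (between the pads) lies 19 mm behind it; z points along the fingers, y is the line along which they close (so a half turn about z gives the same grasp; the last joint's range is limited). The gripper opens to 87 mm and grips with 3 to 60 N. Pads are 19 mm wide; open, the fingers measure 117 mm over their backs; the gripper's body (75 mm by 190 mm) begins 51 mm behind the grasp point.
Start: joints at [-0.856, 0.385, 0.008, 0, -1.194, -0.259], TCP at [275.124, -561.165, 222.55] pointing down, gripper open.
Joint ranges: [-3.14, 3.14], [-1.21, 2.06], [-1.07, 1.41], [-3.16, 2.05], [-2.99, -0.16], [-3.1, 3.1]. Speed limits (rad/s): [2.79, 2.79, 3.14, 3.14, 3.14, 3.14].

INTERFACE

Orientations are given as a unit quaternion [w, x, y, z].
In Python, from workcell import env gives the robot as it stands. The module is installed in compiled form; this text tells all that it offers. Calls block until the motion is done:
- env.move_pose(position, orientation): joint-space move of the TCP to a pose.
- env.move_linear(position, max_speed=150, rot=None, threshold=None): straight line of the TCP; rot=None keeps the orientation; max_speed is the mean speed in mm/s. With threshold (N) it stops when the force on the tool has changed by that much, and returns True; else False.
- env.set_joints(angles): joint-space move.
- env.move_gripper(opening, effort=None): finger opening in mm; effort is the grip in N (None keeps the last); returns when the fingers have stopped.
- env.dwell(seconds).
- env.inverse_kinematics(position, orientation): joint angles nearest the present ones, or None.
- env.read_camera(name): name is "side" or "top" or "wrist"; returns the picture (400x640x3 uint8, blue, green, red); there is no depth.
- env.camera_info(name): a dict with "fx", "fy", "cx", "cy" (pixels), "T" (4x4, takes a point from camera to world coordinates); the wrist camera has in their place "tool_from_camera" (4x4, takes a point from camera to tool coordinates, whose origin is the TCP and whose axes are the flange's). Camera axes: x right, y down, z forward; pixel columns grow to the right and rows downward; lengths in mm; the calibration is good to about 2 mm. A picture is of the moment at which its call begins: read the wrist's pose just before it. camera_info takes no time and is no camera call.
A pose or a line that the arm cannot do raises env.PlanningError and nothing moves.
- env.job_done(): hands the job in; it is judged then, once.
Readings, each from a call of its own:
- env.current_time_s(): time.
- env.current_joints(): joint angles.
- env.current_joint_velocities(): joint speeds.
- env.current_joint_torque(): joint torques, N m.
- env.current_eef_pos(): TCP position.
- env.current_orientation(): TCP orientation.
- env.current_ft_force(): force on the tool from outside, world axes, zero at the start.
- env.current_ft_torque(): the same for the moment, N m.
- env.current_width(): finger opening in mm.
- env.current_gripper_force(): force on a finger pad.
Only numpy, scipy, OpenCV 4.12 (cv2) and the standard library are available. Lean on these libraries where they do the work, as an engineer would, in place of code of your own. Each camera call takes 0.05 s, during which the arm holds its last target. There are 200 camera calls.

TASK

With the coupler still parked on the charging pump, pull the pump's sprung gauge rod up until its disc is level with the pointer on the post, hold it there for one second, then let the rod go back down. Then take the coupler off the pump, press it squarely onto the tilted grease nipple of the hub until the nipple snaps and is fully down, and finish while still gripping the coupler and holding it pressed there against the spring. Leave everything else on the counter where it is.

Things in the scene. Friction and masses are not known exactly. Their poses are not given: they have to be found in the camera images.
- pump: Grease charging pump, a fixed grey box with a steel deck, 110 (x) x 230 (y) x 50 high, edges along its x and y, z up. Origin at the centre of its underside; deck 50 above that. The coupler's dock is on the deck at y -70, the gauge rod at y +70, the thin upright gauge post (12 x 6, top 105 above the deck) at y +15, all at x 0.
- rod (a joint): Gauge rod, m drawn straight up from its rest at 0 to its end at 0.068. A spring pulls it down with about 5 N at rest and 11 N at 0.06 (weight included); let go, it sinks back by itself in under a second.
- gauge_disc (a point): Middle of the round steel disc (40 dia, 4 thick) on the gauge rod; at rest it is 42 above the deck. On the disc stands the rod's black square knob, 28 x 28, sides along the pump's x and y, from 2 to 32 above this point: grip it there.
- gauge_mark (a point): Tip of the dark pointer bar (6 wide, 3 thick) that sticks out of the gauge post towards the rod and ends 26 from the rod's axis, 6 short of the disc's rim. It is clamped on the post 28 to 50 mm above the resting disc, differently each time; the point is at mid-thickness.
- dock (a point): Centre of the coupler's dock, at deck height: a ring 48 outside dia, 16 high, with a thin stub 11 high at the centre, where the coupler stands upright. Lift it straight up.
- coupler: Loose metal grease coupler, 90 long, 0.15 to 0.3 kg. Origin at the centre of its mouth (open end), its z runs from the mouth up the tool. Mouth tube 30 outside dia, 18 inside, its inner floor 14 deep; flange 44 dia from z 19 to 24; square grip 26 x 26 from z 24 to 82 with sides along its x and y; small round cap 18 dia to z 90. Parked it stands mouth down with its x and y along the pump's.
- coupler_seat (a point): Centre of the inner floor of the coupler's mouth, 14 from the mouth's rim; the tip of the nipple bears on it.
- hub: Swivel hub of a revolving postcard stand, bolted down: round base plate 140 dia x 12, a grey tapering body to 70 high with a steel stub 26 dia to 94 high on top. Origin at the centre of its underside, z up; the nipple leans to its -x side, in its xz plane.
- nipple_tip (a point): Centre of the tip of the brass nipple, which sits on a boss of the hub. The point's z is the nipple's axis, pointing out and up, 0.45 rad from vertical, in the xz plane of the hub, leaning to the hub's -x. Head 14 dia with a bevelled tip (8 dia), 15 long, on a 11 dia stem; tip 36 above the boss (38 dia), brass collar 25 dia and 6 high round its foot. The tip lies 51 to the hub's -x and 112 above the counter when out. It moves with the nipple.
- nipple (a joint): How far the nipple is pushed in along its axis, m: 0 out, 0.010 at its hard stop. The force needed is about 7.5 N at the start, 10 N at 0.002, then it snaps over: it falls to 5 or 6 N at 0.008, and is about 8 N just before the stop. It springs out again when let go.
- lighthouse: Bystander, leave alone: small white ceramic lighthouse, 48 dia x 74 high. Origin at its underside.
- mug: Bystander, leave alone: blue mug, 80 dia x 90 high. Origin at its underside.
- snowglobe: Bystander, leave alone: snow globe on a round wooden foot, 72 dia x 86 high. Origin at its underside.
- cards: Bystander, leave alone: stack of postcards, 105 x 148 x 30. Origin at its underside.
- driver: Bystander, leave alone: screwdriver lying flat. Origin at its underside.
- spanner: Bystander, leave alone: open-ended spanner lying flat. Origin at its underside.
- castor: Bystander, leave alone: castor wheel lying flat, 50 dia x 24 high. Origin at its underside.
Things that resemble listed ones, but are neither listed nor needed, are in the scene too. What is shaped like the hub but pink is not meant. Leave any orange or pink look-alike of the coupler alone.

How it is judged (in metres and radians):
On the way, in this order (a step that is already met when the one before it is completed fails the run):
1. the gauge disc is held level with the pointer (within 5 mm) for 0.8 s while the coupler is parked on its dock (z of gauge_disc in the frame of gauge_mark between -0.005 and 0.005 m and horizontal distance between coupler and dock below 0.006 m and z of coupler in the frame of dock below 0.006 m), for 0.8 s.
2. the rod is back down (within 5 mm) with the coupler still parked (value of joint rod below 0.005 m and horizontal distance between coupler and dock below 0.006 m and z of coupler in the frame of dock below 0.006 m), for 0.1 s.
3. the coupler is in the grip, clear of its dock (z of coupler in the frame of dock above 0.03 m and contact force between the fingers and coupler above 1 N), for 0.2 s.
4. the nipple has snapped in under the coupler, by 7.5 mm or more (value of joint nipple above 0.0075 m and distance between coupler_seat and nipple_tip below 0.006 m), for 0.2 s.
At the end, for the whole second after the job is handed in: Coupler at rest in the fingers' grip, pressing on the hub with over 2 N, nipple in by at least 7.5 of 10 mm, coupler's inner floor within 6 mm of the nipple tip, axes within 0.12 rad; gauge rod down within 5 mm; all through the last second (all of step 4 and angle between the z axis of coupler and the z axis of nipple_tip, either way round below 0.12 rad and contact force between coupler and hub above 2 N and contact force between the fingers and coupler above 2 N and linear speed of coupler below 0.02 m/s and value of joint rod below 0.005 m); the arm keeps its last pose, push and grip.
It fails at once if a bystander is moved more than 25 mm (distance of any of lighthouse, mug, snowglobe, cards, driver, spanner, castor from where it was at the start of the episode above 0.025 m).
It also fails if it takes over 58 s, if anything falls off the work surface, if the arm or the gripper's body presses on something with over 40 N, if the wrist force passes 120 N, or if a joint passes its speed limit or range.

## Working session

There is one attempt and no reset: what is moved stays moved. The work goes in short steps, each a Python script; the robot and the scene stay as the last script left them, time stands still between calls to the robot, and variables do not carry over. Pictures are saved under pics/ and viewed, at most 10 in all, crops included, and the job is handed in when it is done.

```bash
mkdir -p pics; python3 - <<'E'
from workcell import env
import cv2,numpy as np
np.set_printoptions(precision=4,suppress=True)
for n in ["top","side","wrist"]:
    cv2.imwrite(f"pics/{n}0.png",env.read_camera(n)); 
    i=env.camera_info(n); print(n,i)
print(env.current_time_s(),env.current_orientation())
E
```

```text
top {'fx': 468.26535765114147, 'fy': 468.26535765114147, 'cx': 314.14627839728246, 'cy': 194.92021848715498, 'T': array([[  -0.0169,   -0.999 ,    0.0417,  475.7174],
       [  -0.9998,    0.0164,   -0.0138,  -53.8414],
       [   0.0131,   -0.0419,   -0.999 , 1503.6356],
       [   0.    ,    0.    ,    0.    ,    1.    ]])}
side {'fx': 376.69215376044394, 'fy': 376.69215376044394, 'cx': 321.89778752737953, 'cy': 199.6459555905746, 'T': array([[ -0.9523,  -0.2092,   0.2221, 314.6919],
       [ -0.3048,   0.6866,  -0.66  , 657.1926],
       [ -0.0144,  -0.6963,  -0.7176, 888.2909],
       [  0.    ,   0.    ,   0.    ,   1.    ]])}
wrist {'fx': 322.75540908079506, 'fy': 322.75540908079506, 'cx': 319.1945011942092, 'cy': 200.73134061593768, 'tool_from_camera': array([[  -0.0006,   -0.9517,   -0.3072,   85.5679],
       [   1.    ,   -0.0005,   -0.0004,   -0.8337],
       [   0.0002,   -0.3072,    0.9517, -162.1556],
       [   0.    ,    0.    ,    0.    ,    1.    ]])}
0.15 [-0.0002 -0.2259  0.9742  0.0008]
```

View pics/top0.png

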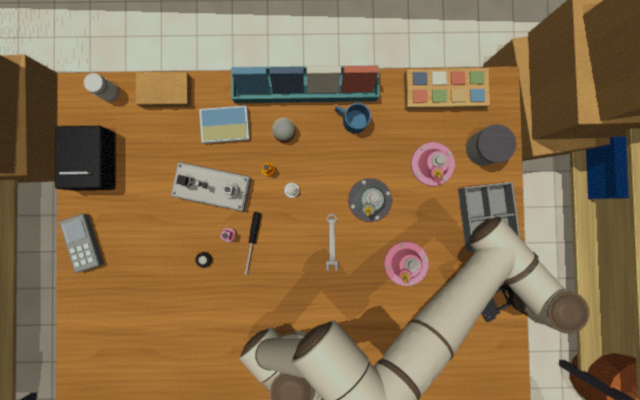

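View pics/side0.png

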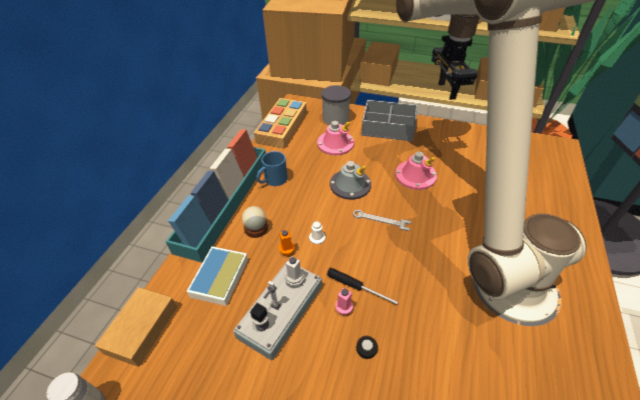

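Top view: the pump is at (210,187), with the coupler at (230,188) and the rod's black knob at (183,184). Three shapes look like the hub: grey (370,200), pink (433,164) and pink (406,264). The grey one is meant, since pink is excluded. Three look like the coupler: steel on the pump (230,188), orange (268,170) and pink (228,235). The steel one on the dock is meant. I'll confirm both in an enlarged crop.

```bash
cat > h.py <<'E'
import cv2,numpy as np
from workcell import env
from scipy.spatial.transform import Rotation as R
np.set_printoptions(precision=4,suppress=True)
def rot(q): return R.from_quat([q[1],q[2],q[3],q[0]])
def quat(r): x=r.as_quat(); return [x[3],x[0],x[1],x[2]]
def pose():
    T=np.eye(4); T[:3,:3]=rot(env.current_orientation()).as_matrix(); T[:3,3]=env.current_eef_pos(); return T
def camT(n,tool=None):
    i=env.camera_info(n); return i, (i["T"] if "T" in i else tool@i["tool_from_camera"])
def ray(i,T,uv):
    d=T[:3,:3]@np.array([(uv[0]-i["cx"])/i["fx"],(uv[1]-i["cy"])/i["fy"],1]); return T[:3,3],d/np.linalg.norm(d)
def plane(i,T,uv,z):
    o,d=ray(i,T,uv); return o+d*(z-o[2])/d[2]
def tri(rays):
    A=sum(np.eye(3)-np.outer(d,d) for o,d in rays); b=sum((np.eye(3)-np.outer(d,d))@o for o,d in rays)
    p=np.linalg.solve(A,b); return p,[np.linalg.norm((np.eye(3)-np.outer(d,d))@(p-o)) for o,d in rays]
def proj(i,T,p):
    c=np.linalg.inv(T)@np.append(p,1); return np.array([i["fx"]*c[0]/c[2]+i["cx"],i["fy"]*c[1]/c[2]+i["cy"]])
E
python3 - <<'E'
from h import *
t=cv2.imread("pics/top0.png");s=cv2.imread("pics/side0.png")
def crop(im,x,y,w,h,W,H): return cv2.resize(im[y:y+h,x:x+w],(W,H),interpolation=cv2.INTER_CUBIC)
a=crop(t,165,150,100,75,400,300);b=crop(t,335,170,70,52,400,300)
c=crop(s,225,240,120,90,400,300);d=crop(s,315,145,80,60,400,300)
cv2.imwrite("pics/crop0.png",np.vstack([np.hstack([a,b]),np.hstack([c,d])]))
i,T=camT("top")
g=cv2.cvtColor(t,cv2.COLOR_BGR2HSV)
m=((g[...,1]<60)&(g[...,2]>60)).astype(np.uint8)
for x0,y0,w,h in[(160,150,98,75),(335,170,70,60)]:
    k=np.zeros_like(m);k[y0:y0+h,x0:x0+w]=m[y0:y0+h,x0:x0+w]
    c=max(cv2.findContours(k,0,2)[0],key=cv2.contourArea); r=cv2.minAreaRect(c); print(r,cv2.minEnclosingCircle(c))
    for z in(12,50): print(z,plane(i,T,r[0],z), [plane(i,T,p,z)[:2] for p in cv2.boxPoints(r)])
E
```

```text
((210.52133178710938, 186.3063201904297), (74.34027099609375, 35.230342864990234), 11.725111961364746) ((210.4735107421875, 186.86920166015625), 40.302303314208984)
12 [570.7682 254.8308  12.    ] [array([541.9792, 381.6329]), array([651.5978, 358.4596]), array([599.6714, 127.5252]), array([490.1486, 151.4713])]
50 [568.3468 246.9672  50.    ] [array([540.2912, 370.539 ]), array([647.1172, 347.9561]), array([596.5137, 122.9049]), array([489.781 , 146.2408])]
((370.0, 199.5), (41.0, 42.0), 90.0) ((369.7578125, 199.6953125), 21.282316207885742)
12 [ 520.3795 -252.4375   12.    ] [array([ 587.0283, -186.655 ]), array([ 584.8821, -321.1788]), array([ 453.8972, -318.0558]), array([ 456.189, -184.029])]
50 [ 519.2418 -247.3782   50.    ] [array([ 584.1926, -183.2716]), array([ 582.1011, -314.3683]), array([ 454.4531, -311.3248]), array([ 456.6865, -180.7124])]
```

View pics/crop0.png

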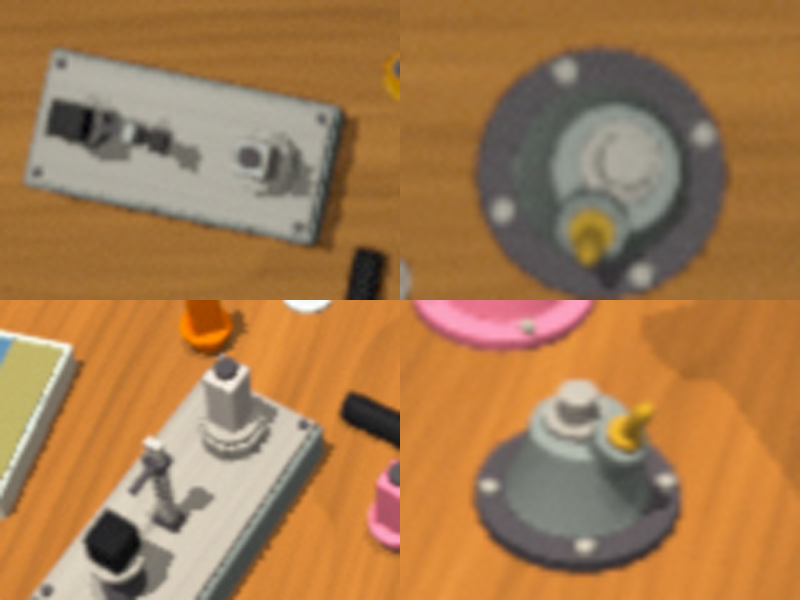

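The crops confirm both: the grey hub with its brass nipple, and the steel coupler on the pump. The pump is near (568,247) with yaw about −0.22 rad. Next, close wrist views of each from two directions.

```bash
cat >> h.py <<'E'
TFC=env.camera_info("wrist")["tool_from_camera"]
def look(target,frm,dist,elev,row=0):
    """camera looks at target from horizontal direction angle frm, elevation elev; image up = world down side"""
    b=np.array([np.cos(frm)*np.cos(elev),np.sin(frm)*np.cos(elev),np.sin(elev)]); z=-b
    y=np.array([-np.cos(frm)*np.sin(elev),-np.sin(frm)*np.sin(elev),np.cos(elev)])  # image down = world up
    C=np.eye(4); C[:3,0]=np.cross(y,z);C[:3,1]=y;C[:3,2]=z; C[:3,3]=np.array(target)+dist*b
    U,_,V=np.linalg.svd(C[:3,:3]@TFC[:3,:3].T); T=np.eye(4);T[:3,:3]=U@V; T[:3,3]=C[:3,3]-T[:3,:3]@TFC[:3,3]; return T
def go(T): env.move_pose(list(T[:3,3]),quat(R.from_matrix(T[:3,:3])))
def ok(T): return env.inverse_kinematics(list(T[:3,3]),quat(R.from_matrix(T[:3,:3])))
def snap(n):
    T=pose(); im=env.read_camera("wrist"); cv2.imwrite(f"pics/{n}.png",im); np.save(f"pics/{n}.npy",T); return im
E
python3 - <<'E'
from h import *
pi=np.pi
V=[("h1",[500,-250,90],pi*0.87,300,0.7),("h2",[500,-250,90],pi*0.87,300,1.3),
   ("p2",[575,270,100],pi-.22,380,1.3),("p1",[580,285,112],pi-.22,290,0.65)]
for n,*a in V:
    for e in (0,.1,-.1,.2):
        b=a[:3]+[a[3]+e]; T=look(*b)
        if ok(T) is None: continue
        try: go(T); snap(n); print(n,b,env.current_time_s(),T[:3,3]); break
        except env.PlanningError as x: print(n,x)
a=[cv2.imread(f"pics/{n}.png") for n in("h1","h2","p2","p1") if __import__("os").path.exists(f"pics/{n}.png")]
a=[cv2.resize(cv2.rotate(x,cv2.ROTATE_180),(400,250)) for x in a]
cv2.imwrite("pics/m1.png",np.vstack([np.hstack(a[:2]),np.hstack(a[2:])]))
E
```

```text
h1 [[500, -250, 90], 2.73318560862312, 300, 0.7999999999999999] 1.9333 [ 444.8386 -225.1251  197.6829]
h2 [[500, -250, 90], 2.73318560862312, 300, 1.3] 2.7667 [ 499.0161 -248.5698  213.5076]
p2 [[575, 270, 100], 2.921592653589793, 380, 1.3] 4.75 [552.8815 275.8907 300.5923]
p1 [[580, 285, 112], 2.921592653589793, 290, 0.65] 9.0667 [513.8837 300.7295 203.3803]
```

View pics/m1.png

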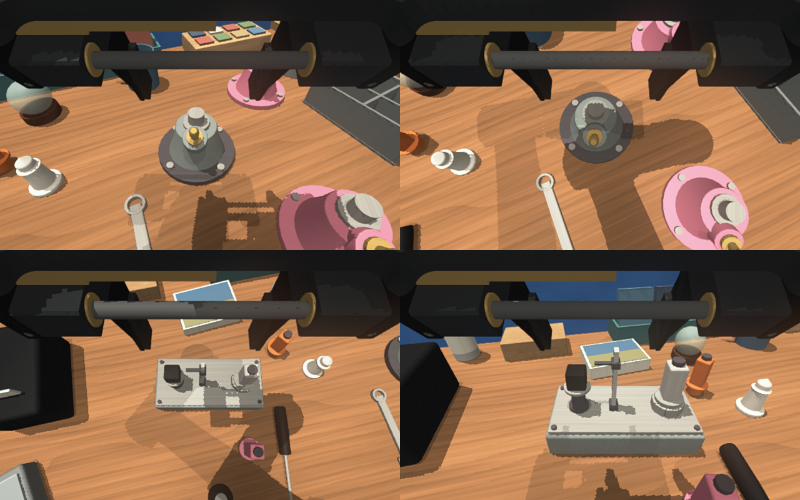

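The nipple shows at (195,132) in the top-left panel and (595,138) in the top-right. The pump is seen from above in the lower-left panel. The lower-right panel shows the gauge from the side, with the pointer at (603,360) and the disc at (577,388). Now enlarged crops with pixel ticks, plus mask measurements.

```bash
python3 - <<'E'
from h import *
def crop(n,x,y,w,h):
    im=cv2.rotate(cv2.imread(f"pics/{n}.png"),cv2.ROTATE_180); k=400/w
    o=cv2.resize(im[y:y+h,x:x+w],(400,300),interpolation=cv2.INTER_CUBIC)
    for u in range((x//10+1)*10,x+w,10): cv2.line(o,(int((u+.5-x)*k),0),(int((u+.5-x)*k),10 if u%50 else 20),(0,0,255),1)
    for v in range((y//10+1)*10,y+h,10): cv2.line(o,(0,int((v+.5-y)*k)),(10 if v%50 else 20,int((v+.5-y)*k)),(0,0,255),1)
    return o
cv2.imwrite("pics/m2.png",np.vstack([np.hstack([crop("h1",270,165,80,60),crop("h2",260,160,80,60)]),np.hstack([crop("p2",240,155,200,150),crop("p1",240,140,140,105)])]))
# deck rectangle in p2 ; nipple brass masks
i,_=camT("wrist",np.eye(4))
im=cv2.imread("pics/p2.png");T=np.load("pics/p2.npy")@TFC
g=cv2.cvtColor(im,cv2.COLOR_BGR2HSV);m=((g[...,1]<50)&(g[...,2]>100)).astype(np.uint8)
k=np.zeros_like(m);ys=slice(399-255,399-160);xs=slice(639-430,639-240);k[ys,xs]=m[ys,xs]
k=cv2.morphologyEx(k,cv2.MORPH_CLOSE,np.ones((9,9)))
c=max(cv2.findContours(k,0,2)[0],key=cv2.contourArea);r=cv2.minAreaRect(c);q=cv2.boxPoints(r)
P=[plane(i,T,p,50)[:2] for p in q];print(r,np.array(P),np.mean(P,0),[np.linalg.norm(P[j]-P[j-1]) for j in range(4)])
for n in("h1","h2"):
    im=cv2.imread(f"pics/{n}.png");g=cv2.cvtColor(im,cv2.COLOR_BGR2HSV)
    m=((g[...,0]>15)&(g[...,0]<32)&(g[...,1]>90)).astype(np.uint8);k=np.zeros_like(m);k[170:240,280:380]=m[170:240,280:380]
    N,l,s,ce=cv2.connectedComponentsWithStats(k);print(n,[(s[j],ce[j]) for j in range(1,N) if s[j,4]>20])
E
```

```text
((304.5, 186.0), (78.0, 173.0), 90.0) [[491.2993 154.8316]
 [539.8313 370.6346]
 [644.3173 353.5733]
 [592.4929 122.9828]] [566.9852 250.5056] [np.float64(106.0872297603466), np.float64(221.1929175603866), np.float64(105.86979853237546), np.float64(236.34242175958914)]
h1 [(array([315, 170,  27,  27, 577], dtype=int32), array([328.052, 181.662]))]
h2 [(array([316, 170,  26,  25, 530], dtype=int32), array([328.2057, 181.3   ]))]
```

View pics/m2.png

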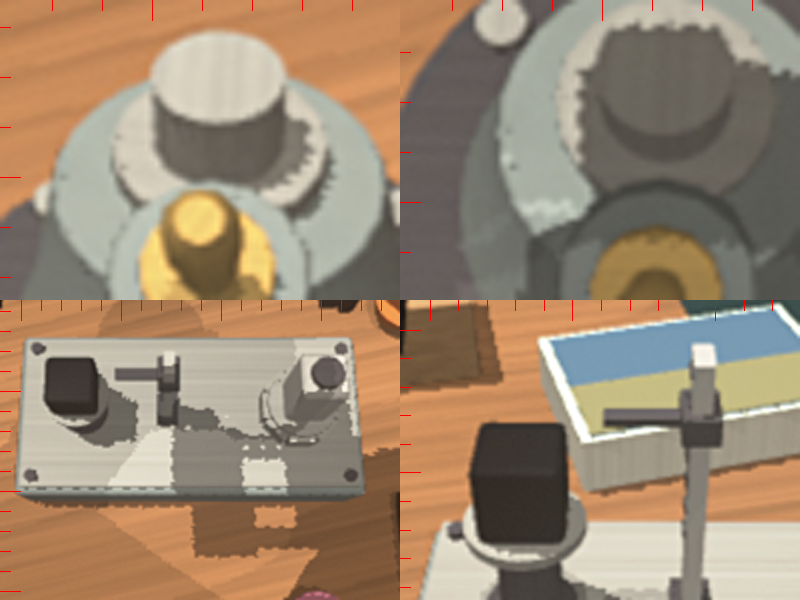

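```bash
cat > meas.py <<'E'
from h import *
i,_=camT("wrist",np.eye(4))
def W(n,p,z): return plane(i,np.load(f"pics/{n}.npy")@TFC,(639-p[0],399-p[1]),z)
def Ry(n,p): return ray(i,np.load(f"pics/{n}.npy")@TFC,(639-p[0],399-p[1]))
def PJ(n,p): u=proj(i,np.load(f"pics/{n}.npy")@TFC,p); return np.array([639-u[0],399-u[1]])
E
python3 - <<'E'
from meas import *
c=lambda x,y:(240+x/2-.5,155+(y-300)/2-.5)
for L in([(25,339),(352,338),(362,488),(17,486)],[(38,349),(342,349),(350,475),(30,475)]):
    P=np.array([W("p2",c(*q),50)[:2] for q in L]); yv=(P[0]-P[1]+P[3]-P[2])/2; xv=(P[0]-P[3]+P[1]-P[2])/2
    print(P.mean(0),np.linalg.norm(yv),np.linalg.norm(xv),"yaw",np.arctan2(-yv[0],yv[1]),np.arctan2(xv[1],xv[0]))
O=P.mean(0);th=np.arctan2(-yv[0],yv[1]);xh=np.array([np.cos(th),np.sin(th)]);yh=np.array([-xh[1],xh[0]])
print("dock",O-70*yh,"cap",W("p2",c(327,373),140),"rod",O+70*yh)
k=400/140;d=lambda x,y:(240+x/k-.5,140+(y-300)/k-.5)
def vert(p):
    o,v=Ry("p1",p); n=np.append(xh,0); t=(np.append(O,0)-o)@n/(v@n); q=o+v*t; return (q[:2]-O)@yh,q[2]
print("pointer tip (44,z)",vert(d(205,416)),"knob top (70,124)",vert(d(122,440)))
print("post top (15,155)",vert(d(304,350)),"post foot",vert(d(290,590)))
rod=np.append(O+70*yh,92);print("disc px crop",[(q[0]+.5-240)*k for q in [PJ("p1",rod)]],[(PJ("p1",rod)[1]+.5-140)*k+300])
# hub
s,e=tri([Ry("h1",(313.1,180.1)),Ry("h2",(313,174))]);print("stub",s,e,W("h1",(313.1,180.1),94))
print("tip h1 at 112",W("h1",(309.9,208.1),112))
def crop(n,x,y,w,h):
    im=cv2.rotate(cv2.imread(f"pics/{n}.png"),cv2.ROTATE_180)
    return cv2.resize(im[y:y+h,x:x+w],(400,300),interpolation=cv2.INTER_CUBIC)
cv2.imwrite("pics/m3.png",np.hstack([crop("h1",250,160,120,90),crop("h2",250,160,120,90)]))
E
```

```text
[569.7876 250.5425] 222.3433738622893 100.97348405837957 yaw -0.2223799387857596 -0.22716487574238645
[569.7003 249.8632] 206.50615728748176 85.71027091143473 yaw -0.2211379797575351 -0.2334409685250061
dock [554.3465 181.5678] cap [553.4062 183.5864 140.    ] rod [585.0541 318.1586]
pointer tip (44,z) (np.float64(43.638452876644095), np.float64(134.11461440875652)) knob top (70,124) (np.float64(68.97212623639228), np.float64(125.32709350342691))
post top (15,155) (np.float64(15.264732419184606), np.float64(156.62165408984046)) post foot (np.float64(15.46817992075033), np.float64(61.792595045546534))
disc px crop [np.float64(126.07377511264596)] [np.float64(523.421709119765)]
stub [ 522.2469 -253.3414   94.5517] [np.float64(0.3375044304873383), np.float64(0.33750443048738754)] [ 522.9403 -253.2554   94.    ]
tip h1 at 112 [ 474.7586 -230.6879  112.    ]
```

View pics/m3.png

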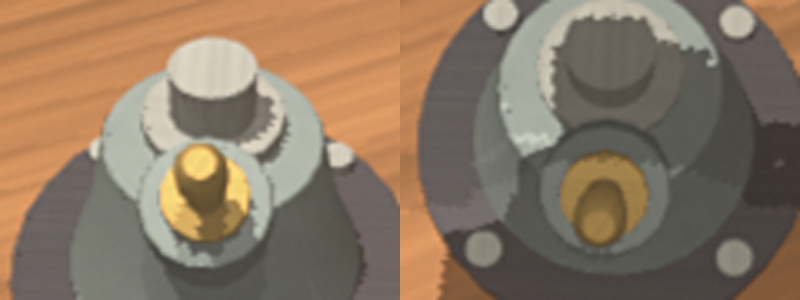

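Left panel: nipple tip at (200,160). Right panel: nipple tip at (599,224). Triangulating, then the gauge rod.

```bash
python3 - <<'E'
from meas import *
t,e=tri([Ry("h1",(309.6,207.7)),Ry("h2",(309.3,226.8))]);print("tip",t,e,"h2@112",W("h2",(309.3,226.8),112))
s=np.array([522.5,-253.3]); v=t[:2]-s; print("offset",np.linalg.norm(v),np.arctan2(v[1],v[0]))
# gauge rod
th=-0.225; xh=np.array([np.cos(th),np.sin(th),0]); yh=np.array([-xh[1],xh[0],0])
rod=np.array([585.,318.,0])
for sgn in(1,-1):
    M=np.column_stack([sgn*yh,sgn*xh,[0,0,-1]]); q=quat(R.from_matrix(M)); print(sgn,env.inverse_kinematics(list(rod+[0,0,190]),q))
print(env.current_joints(),env.current_time_s())
E
```

```text
tip [ 474.2771 -230.2592  113.1485] [np.float64(0.002461678762721635), np.float64(0.002461678762714907)] h2@112 [ 474.4841 -230.3114  112.    ]
offset 53.444592018244826 2.695864268011295
1 [ 0.7403  0.4758  0.0705  0.     -1.1655  2.1763]
-1 [ 0.7403  0.4758  0.0705  0.     -1.1655 -0.9653]
[ 0.9453  0.2047 -0.7352  1.0495 -0.6507  2.6787] 9.0667
```

```bash
python3 - <<'E'
from h import *
th=-0.225; xh=np.array([np.cos(th),np.sin(th),0]); yh=np.array([-xh[1],xh[0],0])
rod=np.array([585.,318.,0]); M=np.column_stack([yh,xh,[0,0,-1]]); q=quat(R.from_matrix(M))
env.move_gripper(70,25)
env.move_pose(list(rod+[0,0,175]),q)
print(env.move_linear(list(rod+[0,0,99]),120,threshold=12),env.current_eef_pos(),env.current_time_s())
f0=np.array(env.current_ft_force()); env.move_gripper(0,25)
print(env.current_width(),env.current_gripper_force(),np.array(env.current_ft_force())-f0)
p0=np.array(env.current_eef_pos())
env.move_linear(list(p0+[0,0,40.8]),60)
print(np.array(env.current_eef_pos())-p0,env.current_width(),np.array(env.current_ft_force())-f0,env.current_time_s())
w=snap("lift"); s=env.read_camera("side"); cv2.imwrite("pics/slift.png",s); env.dwell(.1)
s0=cv2.imread("pics/side0.png")
cr=lambda x:cv2.resize(x[255:330,225:325],(400,300),interpolation=cv2.INTER_CUBIC)
cv2.imwrite("pics/m4.png",np.vstack([np.hstack([cr(s0),cr(s)]),np.hstack([cv2.resize(w,(400,250)),cv2.resize(w[:200,220:420],(400,250))])]))
E
```

```text
False [585.403  318.38    99.9457] 11.4667
27.989733969811297 24.994636829942465 [-1.7146  2.1616  0.3236]
[-0.0465 -0.0379 40.5856] 27.91700341725127 [ 2.8005  3.7165 -7.871 ] 13.0833
```

View pics/m4.png

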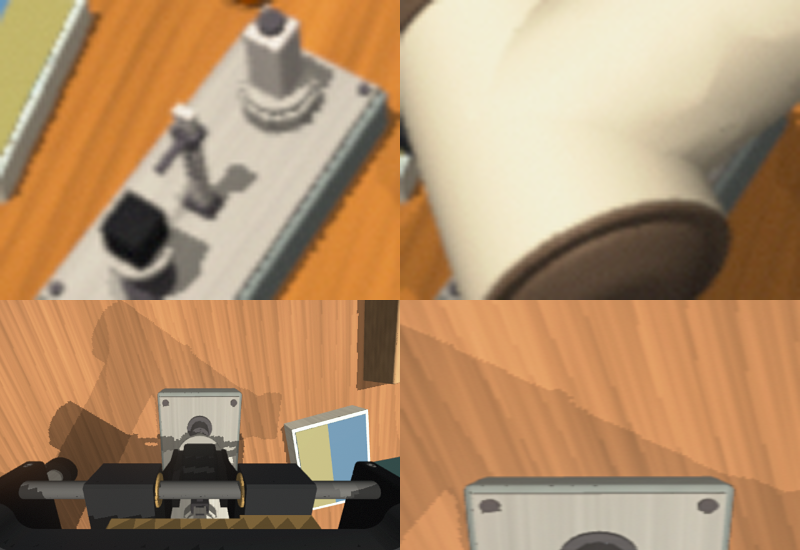

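The knob is firmly gripped and the lift measured 40.6 mm. The arm blocks the side camera's view of the pump. I'll hold, release, and fetch the coupler.

```bash
python3 - <<'E'
from h import *
th=-0.225; xh=np.array([np.cos(th),np.sin(th),0]); yh=np.array([-xh[1],xh[0],0])
env.dwell(1.0)
p=np.array(env.current_eef_pos()); env.move_linear(list(p-[0,0,40.8]),80)
env.move_gripper(60,25); env.dwell(.2); p=np.array(env.current_eef_pos())
env.move_linear([p[0],p[1],178],150)
dock=np.array([554.,182.4,0]); M=np.column_stack([-yh,-xh,[0,0,-1]]); q=quat(R.from_matrix(M))
env.move_pose(list(dock+[0,0,180]),q); print(env.current_time_s(),env.current_joints())
snap("pre")
print(env.move_linear(list(dock+[0,0,87]),120,threshold=12))
env.move_gripper(0,50); print(env.current_width(),env.current_gripper_force(),env.current_eef_pos())
p=np.array(env.current_eef_pos()); print(env.move_linear(list(p+[0,0,90]),100)); 
print(env.current_width(),env.current_eef_pos(),env.current_time_s())
w=snap("held"); cv2.imwrite("pics/heldtop.png",env.read_camera("top"))
a=cv2.imread("pics/pre.png")
cv2.imwrite("pics/m5.png",np.hstack([cv2.resize(x[180:400,200:440],(400,366),interpolation=cv2.INTER_CUBIC) for x in(a,w)]))
E
```

```text
19.1833 [ 0.5957  0.3479 -0.1605 -0.     -1.0625 -0.8204]
False
25.777969386070605 49.99422289431095 [554.0312 182.4023  87.1262]
False
25.678273638937927 [553.4543 182.153  176.2009] 21.8917
```

View pics/m5.png

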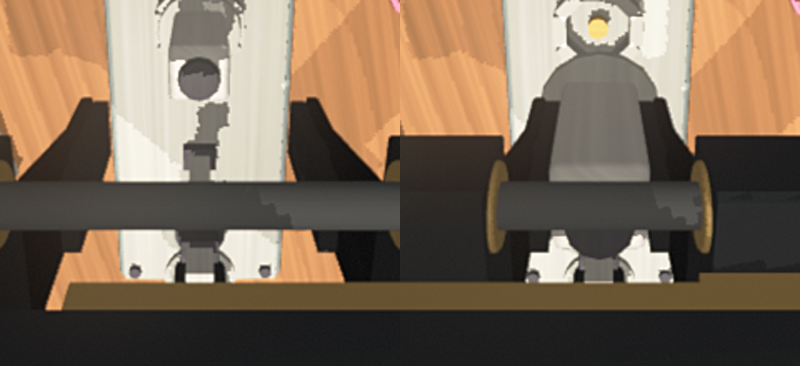

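```bash
python3 - <<'E'
from h import *
i,_=camT("wrist",np.eye(4))
print("cap",plane(i,np.load("pics/pre.npy")@TFC,(319.4-.3,226.8-.3),140))
for off in(-2,0,2):
  print(off,[proj(i,TFC,[off+r,0,z]) for r,z in((22,13),(22,18),(15,37))])
T=np.load("pics/held.npy")@TFC; print("stub dock px->",plane(i,T,(200+198/1.667,180+28/1.667),61))
w=cv2.imread("pics/held.png"); print(cv2.cvtColor(w,cv2.COLOR_BGR2GRAY)[200:225,318:323].mean(1).astype(int))
# hub plan
a=np.array([np.sin(.45)*np.cos(2.696),np.sin(.45)*np.sin(2.696),np.cos(.45)])
hx=np.array([np.cos(2.696),np.sin(2.696),0]); y=np.cross(-a,hx);y/=np.linalg.norm(y); x=np.cross(y,-a)
M=np.column_stack([x,y,-a]); tip=np.array([474.4,-230.3,112.])
for d in(60,25,-10): 
    p=tip+a*(23+d); print(d,p,env.inverse_kinematics(list(p),quat(R.from_matrix(M))))
E
```

```text
cap [553.6837 179.9174 140.    ]
-2 [array([319.4485, 216.35  ]), array([319.4456, 213.379 ]), array([319.4401, 213.4379])]
0 [array([319.4472, 213.1044]), array([319.4444, 210.2047]), array([319.4389, 210.5676])]
2 [array([319.4459, 209.8373]), array([319.4432, 207.0099]), array([319.4378, 207.6806])]
stub dock px-> [553.7551 181.6769  61.    ]
[218 221 225 228 229 233 186 130 116 119 112 102 104 124 125 123 123 123
 123 123 123 123 123 123 123]
60 [ 441.823  -214.7402  186.7371] [-0.0534 -0.0167 -0.8572  0.5043 -0.3512 -2.4055]
25 [ 455.5603 -221.3016  155.2215] [-0.1301  0.0574 -0.9304  0.7309 -0.2036 -2.5773]
-10 [ 469.2976 -227.8629  123.7058] None
```

```bash
cat >> h.py <<'E'
AX=lambda t,az=2.696: np.array([np.sin(t)*np.cos(az),np.sin(t)*np.sin(az),np.cos(t)])
def tool(a,roll=0):
    hx=np.array([np.cos(2.696),np.sin(2.696),0]); y=np.cross(-a,hx);y/=np.linalg.norm(y); x=np.cross(y,-a)
    return R.from_rotvec(-a*roll).as_matrix()@np.column_stack([x,y,-a])
TIP=np.array([474.4,-230.3,112.])
E
python3 - <<'E'
from h import *
a0=AX(.45)
for t in(.45,.42,.39,.36):
  for daz in(-.2,-.1,0,.1,.2):
    a=AX(t,2.696+daz); ang=np.arccos(a@a0)
    if ang>.1: continue
    o=[]
    for roll in (0,np.pi/2,-np.pi/2,np.pi):
      j=[env.inverse_kinematics(list(TIP-a0*10.5+a*23+a0*d),quat(R.from_matrix(tool(a,roll)))) for d in(-2,30)]
      if all(k is not None for k in j): o.append((round(roll,1),j[0],j[1]))
    print(t,daz,round(ang,3),len(o),o[0] if o else "", [x[0] for x in o])
E
```

```text
0.45 -0.2 0.087 0  []
0.45 -0.1 0.043 0  []
0.45 0 0.0 0  []
0.45 0.1 0.043 0  []
0.45 0.2 0.087 0  []
0.42 -0.2 0.089 0  []
0.42 -0.1 0.052 0  []
0.42 0 0.03 0  []
0.42 0.1 0.052 0  []
0.42 0.2 0.089 4 (0, array([-0.1223,  0.16  , -0.7683,  0.2211, -0.2307, -2.1174]), array([-0.106 ,  0.089 , -0.7431,  0.1775, -0.327 , -2.0851])) [0, 1.6, -1.6, 3.1]
0.39 -0.1 0.072 4 (0, array([-0.1483,  0.1561, -0.9089,  0.8047, -0.2055, -2.627 ]), array([-0.0716,  0.0913, -0.843 ,  0.5585, -0.3337, -2.4391])) [0, 1.6, -1.6, 3.1]
0.39 0 0.06 4 (0, array([-0.1257,  0.1578, -0.8664,  0.6062, -0.2114, -2.4638]), array([-0.0767,  0.091 , -0.8094,  0.4328, -0.333 , -2.3259])) [0, 1.6, -1.6, 3.1]
0.39 0.1 0.072 4 (0, array([-0.1113,  0.1623, -0.799 ,  0.3719, -0.2453, -2.2578]), array([-0.0869,  0.0936, -0.7621,  0.2874, -0.3502, -2.1898])) [0, 1.6, -1.6, 3.1]
0.36 -0.1 0.098 4 (0, array([-0.0975,  0.1685, -0.8317,  0.5694, -0.287 , -2.4374]), array([-0.0592,  0.1028, -0.787 ,  0.4428, -0.3945, -2.3362])) [0, 1.6, -1.6, 3.1]
0.36 0 0.09 4 (0, array([-0.0975,  0.1693, -0.794 ,  0.4295, -0.2927, -2.3114]), array([-0.0708,  0.1024, -0.7574,  0.3419, -0.3948, -2.2409])) [0, 1.6, -1.6, 3.1]
0.36 0.1 0.098 4 (0, array([-0.1041,  0.1723, -0.7433,  0.2746, -0.3159, -2.1658]), array([-0.0868,  0.1045, -0.7182,  0.2289, -0.4087, -2.1311])) [0, 1.6, -1.6, 3.1]
```

Workable: a 0.39 rad tilt is 0.06 off the nipple's axis and within joint limits. The coupler sits about +2 mm along tool x in the grip; the cap and flange-rim readings agree on this. Moving to the approach pose in front of the nipple to check alignment.

```bash
cat >> h.py <<'E'
A0=AX(.45); A=AX(.39); MT=tool(A); Q=quat(R.from_matrix(MT))
def tcp(s,off=1.8,dx=0,dy=0): return list(TIP-A0*s+A*23-MT[:,0]*(off-dx)+MT[:,1]*dy)
E
python3 - <<'E'
from h import *
p=np.array(env.current_eef_pos()); env.move_linear([p[0],p[1],225],150)
env.move_pose(tcp(-75),Q); env.move_linear(tcp(-24),120); env.dwell(.2)
print(env.current_time_s(),env.current_eef_pos(),tcp(-24),env.current_joints(),env.current_width())
w=snap("hub1"); s=env.read_camera("side"); cv2.imwrite("pics/shub1.png",s)
i,_=camT("wrist",np.eye(4)); T=pose()@TFC
print("tip px",proj(i,T,TIP),"mouth px",proj(i,TFC,[1.8,0,37]))
I,TS=camT("side"); print("side tip",proj(I,TS,TIP))
x,y=proj(I,TS,TIP).astype(int)
cv2.imwrite("pics/m6.png",np.hstack([cv2.resize(w[150:300,220:420],(400,300),interpolation=cv2.INTER_CUBIC),cv2.resize(s[y-40:y+20,x-40:x+40],(400,300),interpolation=cv2.INTER_CUBIC)]))
E
```

```text
24.7583 [ 459.1291 -222.5847  156.5926] [np.float64(458.5919335682347), np.float64(-222.7495803880474), np.float64(155.56797798040412)] [-0.0724  0.0821 -0.7966  0.4134 -0.352  -2.3084] 25.724056085085586
tip px [319.0564 224.424 ] mouth px [319.4463 229.2091]
side tip [363.3252 166.952 ]
```

View pics/m6.png

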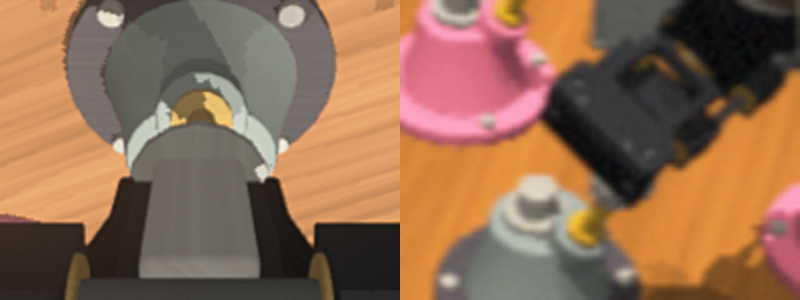

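Wrist view: the brass collar, x≈202, is centred on the flange, x≈203. Side view: the mouth, around (610,192), lines up above the tip at (601,205). Guarded advance next.

```bash
python3 - <<'E'
from h import *
env.dwell(.1); f0=np.array(env.current_ft_force())
def rep(k):
    p=np.array(env.current_eef_pos()); d=p-np.array(tcp(0)); f=np.array(env.current_ft_force())-f0
    print(k,"s=%.2f lat=(%.2f,%.2f)"%(-d@A0,d@MT[:,0],d@MT[:,1]),"f tool",MT.T@f,env.current_time_s())
rep("start")
for s in(-12,-8,-4):
    h=env.move_linear(tcp(s),40,threshold=4); rep((s,h))
    if h: break
else:
    h=env.move_linear(tcp(3),20,threshold=5); rep((3,h))
E
```

```text
start s=-24.43 lat=(1.15,0.08) f tool [0. 0. 0.] 24.9583
(-12, False) s=-11.54 lat=(1.13,-0.24) f tool [ 0.1751 -0.3156  0.705 ] 25.4083
(-8, False) s=-7.64 lat=(1.14,-0.10) f tool [0.993  0.5004 1.1037] 25.6583
(-4, False) s=-3.67 lat=(0.89,0.03) f tool [0.8955 2.698  2.6051] 25.9083
(3, True) s=-2.32 lat=(1.89,-0.18) f tool [-0.5735  1.5711 -0.0446] 26.1167
```

The tip is well inside the mouth. Now the press.

```bash
python3 - <<'E'
from h import *
f0=np.array(env.current_ft_force())
def rep(k):
    p=np.array(env.current_eef_pos()); d=p-np.array(tcp(0)); f=np.array(env.current_ft_force())-f0
    print(k,"s=%.2f lat=(%.2f,%.2f)"%(-d@A0,d@MT[:,0],d@MT[:,1]),"f tool",MT.T@f,"w",env.current_width(),env.current_gripper_force(),env.current_time_s()); return MT.T@f
for s in(0,2,4,6,8,10,12):
    try: h=env.move_linear(tcp(s),25,threshold=35); f=rep((s,h))
    except env.PlanningError as e: print(s,e); break
    if h or abs(f[2])>25: break
print(env.current_joints())
E
```

```text
(0, False) s=-0.17 lat=(0.73,-0.09) f tool [ 4.8306  2.343  -6.9224] w 25.714023413257195 49.997168350964785 26.4333
(2, False) s=1.69 lat=(0.60,-0.09) f tool [ 5.5166  2.0901 -8.5794] w 25.492654136884124 49.9976141564548 26.6833
(4, False) s=3.78 lat=(0.50,-0.07) f tool [ 4.3633  2.5708 -6.7557] w 25.983807802275496 49.99715558253229 26.9333
(6, False) s=5.95 lat=(0.39,-0.05) f tool [ 2.9281  2.1671 -4.587 ] w 25.828066024553767 49.9966378044337 27.1833
(8, False) s=8.00 lat=(0.26,-0.06) f tool [ 2.9554  0.6974 -4.6308] w 25.59390634914337 49.9966639559716 27.4333
(10, False) s=9.50 lat=(0.11,-0.14) f tool [ 5.2426  2.168  -9.6174] w 25.41525559443053 49.997226214036345 27.6833
(12, False) s=10.05 lat=(-0.53,-0.26) f tool [  8.5256   2.7056 -26.0083] w 25.627471296612566 50.000886535272 27.9333
[-0.1143  0.156  -0.8451  0.5545 -0.2388 -2.4208]
```

```bash
python3 - <<'E'
from h import *
for k in range(2):
    env.dwell(.5); print(np.array(env.current_eef_pos()),MT.T@np.array(env.current_ft_force()),env.current_gripper_force(),env.current_time_s())
print(env.job_done())
E
```

```text
[ 471.8196 -229.3252  124.9015] [ 10.1094   4.5805 -25.2676] 50.00088038854301 28.4333
[ 471.7991 -229.3128  124.8627] [  9.4476   5.6864 -24.1072] 50.00078544951975 28.9333
the job is handed in; nothing more can be done
None
```

I handed the job in at 29 s. The gauge rod was lifted about 40.6 mm to my camera estimate of the pointer, held for over a second and let go. The coupler was then moved and is held pressed on the nipple with about 24 N; the force trace shows it snapping and reaching its 10 mm stop. I didn't separately view the disc level at the hold, the rod back down or the bystanders afterwards, and no verdict came back.

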